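# Fit the toggle handle to the biscuit-box lid

### The arm

A 6-joint arm with a two-finger parallel gripper is mounted at the origin on a cart in front of the work surface, level with it; the furniture and walls round the work are solid. World frame = base frame: x ahead of the robot, y to its left, z up, the work surface at z = 0. Lengths are in m, angles in rad, forces in N, time in s.
With the tool pointing down it reaches from about 0.275 to 0.775 m from the base axis. Payload 14.6 kg.
Tool frame: the origin (TCP) lies at the very end of the fingers, on their centre line; the grasp point (between the pads) lies 19 mm behind it; z points along the fingers, y is the line along which they close (so a half turn about z gives the same grasp; the last joint's range is limited). The gripper opens to 85 mm and grips with 20 to 120 N. Pads are 22 mm wide; open, the fingers measure 114 mm over their backs; the gripper's body (76 mm by 85 mm) begins 54 mm behind the grasp point. The pads swing forward as they close: fully open they stand 13 mm farther back than shut.
Start: joints at [1.183, 0.263, -0.048, 1.259, 0, 1.415], TCP at [0.121, 0.511, 0.206] pointing down, gripper open.
Joint ranges: [-2.65, 2.65], [-0.89, 1.7], [-1.18, 1.37], [-2.13, 2.11], [-1.35, 1.29], [-3.14, 3.14]. Speed limits (rad/s): [1.89, 1.89, 2.57, 2.79, 3.14, 3.14].

### API

Orientations are given as a 3x3 rotation matrix whose columns are the frame's x, y, z axes.
In Python, from cell import move_ptp, move_straight, move_j, move_gripper, pause, solve_ik, get_obs, camera, calibration, MotionError, close_job gives the robot as it stands. Calls block until the motion is done:
- move_ptp(position, orientation): joint-space move of the TCP to a pose.
- move_straight(position, rate=0.15, orientation=None, force_limit=None): straight line of the TCP; orientation=None keeps the orientation; rate is the mean speed in m/s. With force_limit (N) it stops when the force on the tool has changed by that much, and returns True; else False.
- move_j(angles): joint-space move.
- move_gripper(opening, effort=None): finger opening in m; effort is the grip in N (None keeps the last); returns when the fingers have stopped.
- pause(seconds).
- solve_ik(position, orientation): joint angles nearest the present ones, or None.
- get_obs(): the state.
- camera(name): name is "scene" or "top" or "wrist"; returns (picture, depth): 420x560x3 uint8, red, green, blue; 420x560 float32, m along the optical axis (not along the pixel's ray), 0 where there is no reading.
- calibration(name): a dict with "K" (3x3 intrinsics, pixels), "position" and "rotation" of the camera in the world; the wrist camera has in their place "T_tool_cam" (4x4, takes a point from camera to tool coordinates, whose origin is the TCP and whose axes are the flange's). Camera axes: x right, y down, z forward; pixel columns grow to the right and rows downward; lengths in m; the calibration is good to about 2 mm. A picture is of the moment at which its call begins: read the wrist's pose just before it. calibration takes no time and is no camera call.
A pose or a line that the arm cannot do raises MotionError and nothing moves.
- close_job(): hands the job in; it is judged then, once.
The state is a dict: "clock": time; "joints": joint angles; "joint_velocities": joint speeds; "effort": joint torques, N m; "ee_pos": TCP position; "tcp_rot": TCP orientation; "contact_force": force on the tool from outside, world axes, zero at the start; "moment": the same for the moment, N m; "width": finger opening in m; "grip_force": force on a finger pad.
Only numpy, scipy, OpenCV 4.12 (cv2) and the standard library are available. Lean on these libraries where they do the work, as an engineer would, in place of code of your own. Each camera call takes 0.05 s, during which the arm holds its last target. There are 200 camera calls.

### The job

The handle of the biscuit box is off, standing in its rest block: pass its T-shaped foot through the narrow slot in the box's lid (a loose fit, so feel for the slot), press it gently down on the springy gasket and turn it a quarter turn clockwise (seen from above) so that it springs up caught under the lid. Prove that it holds by lifting the lid by it about 30 mm, then close the lid fully again and let go, with the handle upright and crosswise to the slot. Be gentle throughout: never use more than 25 N, and leave the things standing around alone.

Things in the scene. Friction and masses are not known exactly. Their poses are not given: they have to be found in the camera images.
- biscuit_box: White rectangular biscuit box, 170 (x) x 196 (y) x 78 mm, fixed to the worktop, with a light wooden lid (182 x 224 mm, 40 mm deep skirt) over it. Origin: centre of the underside, on the worktop; z up. With the lid closed its flat upper face is 90 mm above the origin. It rests on a soft seal: pressed with more than about 7 N it gives, 1 mm for every 4 N, 3 mm at most.
- slot_nominal (a point): Fixed to the box: where the slot's middle would be, at the top face of the 8 mm lid. The slot (43 mm along box x, 12 mm along y, right through) is truly up to 9 mm off along the box's y, either way, new each time: the lid fits loosely. This pose does not show that: feel for it (or see it). About 12 N of friction keeps the lid in place along y.
- gasket_nominal (a point): Fixed to the box: middle of the top of the black rubber gasket ring round the slot (inner radius 27, outer 34 mm, 8 mm high; moves along y with the lid). It is on springs: the handle's flange presses it down at most 6 mm, with 2.4 N at first touch, 8.2 N at 4.8 mm, 9.6 N at 6 mm, where it stops hard.
- under_lid (a point): Fixed to the box: lid's underside below slot_nominal. Hidden there: 2.5 mm rounded ribs along y (gap 14 mm) between which the turned T-bar lies, and stop pins: only clockwise (from above), 90 degrees plus about 15. It turns only while the gasket is down 4.8 mm or more; turned and let up it springs up between the ribs, handle origin 72 mm over the box's, gasket down 1.5 mm.
- toggle_handle: Loose handle, 0.12 kg (varies), 88.5 mm tall, upright. Origin: centre of the underside of its T-bar foot, z up. From the bottom: steel T-bar 40 mm (along x) x 10 mm (y) x 10 mm high; round shank 9 mm thick up to 24.5 mm; round steel flange of radius 33 mm from 24.5 to 29.5 mm; neck 14 mm thick; dark wooden wing grip above.
- grip (a point): Middle of the handle's wing grip, 71.5 mm above the handle's origin. The wing is 44 mm (x) x 14 mm (y) x 34 mm high, parallel to the T-bar: pinch it across y, from above.
- box_lid (a joint): Lift of the lid straight up, in m: 0 closed, 0.05 at most. The lid weighs 0.3 kg (varies) and slides with 2 N friction; let go, it sinks shut.
- rest_block: Fixed wooden block 90 (x) x 80 (y) x 40 mm with an oblong hole 44 x 14 mm, 30 mm deep, along its x axis, in which the T-bar stands at first, the flange resting on the block's top (handle origin 15.5 mm above the block's). Origin: centre of the underside.
- plum: dark round plum, 42 mm, a bystander; origin under its middle
- mandarin: orange mandarin, 64 mm, a bystander; origin under its middle
- cocoa_jar: brown-lidded cocoa jar, 62 mm across, 77 mm tall, a bystander; origin under its middle
- lemon: yellow lemon, 78 mm long, a bystander; origin under its middle
- tea_box: small light carton, 50 x 72 x 45 mm, a bystander; origin under its middle

How it is judged:
By the outcome, as a careful person would: the job done as asked, in the order asked, and still so for the second after the job is handed in, with the robot touching nothing.
It also fails if it takes over 67 s, if anything falls off the work surface, if the arm or the gripper's body presses on something with over 40 N, if the wrist force passes 120 N, or if a joint passes its speed limit or range.

## Working session

There is one attempt and no reset: what is moved stays moved. The work goes in short steps, each a Python script; the robot and the scene stay as the last script left them, time stands still between calls to the robot, and variables do not carry over. Pictures are saved under pics/ and viewed, at most 10 in all, crops included, and the job is handed in when it is done.

```bash
ls; mkdir -p pics
python3 - <<'E'
from cell import *
import cv2,numpy as np
o=get_obs();print(o['clock'],o['ee_pos'],o['contact_force'])
for n in("scene","top"):
    p,d=camera(n);cv2.imwrite(f"pics/{n}0.png",p[:,:,::-1]);np.savez(f"{n}0.npz",p=p,d=d)
    c=calibration(n);print(n,c)
print(calibration("wrist"))
E
```

```text
pics
0.0 [0.12099676 0.51055873 0.20572978] [0.20389076 0.53920079 0.95143422]
scene {'K': array([[425.94558413,   0.        , 277.93919794],
       [  0.        , 425.94558413, 205.67782189],
       [  0.        ,   0.        ,   1.        ]]), 'position': array([-0.12396446, -0.29686572,  0.78945966]), 'rotation': array([[ 0.52576352, -0.5621985 ,  0.63836163],
       [-0.85060676, -0.34183855,  0.39951789],
       [-0.00639175, -0.75304665, -0.65793608]])}
top {'K': array([[507.00000035,   0.        , 280.47393757],
       [  0.        , 507.00000035, 209.54609804],
       [  0.        ,   0.        ,   1.        ]]), 'position': array([0.35886851, 0.12659407, 1.58247116]), 'rotation': array([[-0.00287892, -0.99383252,  0.11085412],
       [-0.99999474,  0.00302659,  0.00116381],
       [-0.00149214, -0.11085019, -0.99383601]])}
{'K': array([[289.53673909,   0.        , 278.75714689],
       [  0.        , 289.53673909, 209.41137538],
       [  0.        ,   0.        ,   1.        ]]), 'T_tool_cam': array([[ 1.20139881e-05, -9.60962649e-01, -2.76678131e-01,
         6.93010941e-02],
       [ 9.99999535e-01, -2.55183547e-04,  9.29729569e-04,
         4.53576038e-04],
       [-9.64039096e-04, -2.76678013e-01,  9.60962199e-01,
        -1.67034767e-01],
       [ 0.00000000e+00,  0.00000000e+00,  0.00000000e+00,
         1.00000000e+00]])}
```

View pics/scene0.png

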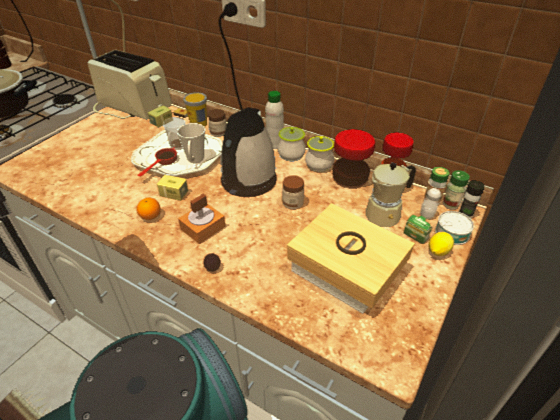

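View pics/top0.png

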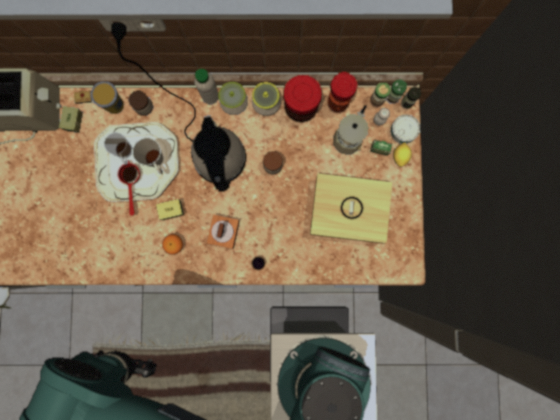

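The handle in its block is at about (223,232) in the top view and (202,215) in the scene view. The lid with its black ring is at (351,208) in the top view. The plum (258,263) and mandarin (172,243) stand near the block.

```bash
cat > h.py <<'E'
from cell import *
import cv2,numpy as np
def cloud(d,c,R=None,t=None):
    K=c['K'];R=c['rotation'] if R is None else R;t=c['position'] if t is None else t
    v,u=np.mgrid[:d.shape[0],:d.shape[1]]
    P=np.stack([(u-K[0,2])/K[0,0]*d,(v-K[1,2])/K[1,1]*d,d],-1)
    return P@R.T+t
def wrist(name):
    o=get_obs();p,d=camera("wrist");c=calibration("wrist");T=c['T_tool_cam']
    R=o['tcp_rot']@T[:3,:3];t=o['tcp_rot']@T[:3,3]+o['ee_pos']
    cv2.imwrite(f"pics/{name}.png",p[:,:,::-1]);P=cloud(d,c,R,t);np.savez(name+".npz",p=p,d=d,P=P,R=R,t=t,K=c['K'])
    return p,d,P
def rect(xy):
    (c,s,a)=cv2.minAreaRect((np.asarray(xy)*1000).astype(np.float32));return np.round(c,1),np.round(s,1),round(a,1)
def down(a): # tool y (closing) along angle a+90deg ; tool x at angle a
    x=np.array([np.cos(a),np.sin(a),0]);z=np.array([0,0,-1.]);return np.stack([x,np.cross(z,x),z],1)
E
python3 - <<'E'
from h import *
for n in("top","scene"):
    f=np.load(n+"0.npz");c=calibration(n);P=cloud(f['d'],c);p=f['p'].astype(int)
    hs=cv2.cvtColor(f['p'],cv2.COLOR_RGB2HSV)
    z=P[...,2]
    v,u=np.mgrid[:420,:560]
    def near(u0,v0,r):return (abs(u-u0)<r)&(abs(v-v0)<r)
    L=near(*((351,208,55) if n=="top" else (350,255,75)))
    m=L&(abs(z-.09)<.012);print(n,'lid',rect(P[m][:,:2]),np.median(z[m]))
    g=L&(hs[...,2]<70)&(z>.07);k=cv2.morphologyEx(g.astype(np.uint8),cv2.MORPH_OPEN,np.ones((2,2)))>0
    Q=P[k];Q=Q[np.linalg.norm(Q[:,:2]-np.median(Q[:,:2],0),axis=1)<.05];print('ring',rect(Q[:,:2]),np.median(Q[:,2]),len(Q))
    B=near(*((223,232,25) if n=="top" else (202,215,32)))
    for lo,hi in((.03,.05),(.05,.075),(.078,.12)):
        m=B&(z>lo)&(z<hi);
        if m.sum()>3: print(lo,rect(P[m][:,:2]),m.sum(),np.median(z[m]))
    for nm,w in dict(plum=(258,263,14),mand=(172,243,14),jar=(273,162,14),tea=(169,209,17)).items():
        if n=="top":
            m=near(*w)&(z>.015)&(z<.12);print(nm,rect(P[m][:,:2]),z[m].max())
E
```

```text
top lid (array([530.9, -81.6]), array([224.8, 183.2]), 83.0) 0.08920068644940349
ring (array([0., 0.]), array([0., 0.]), 0.0) nan 0
0.03 (array([465.5, 306.3]), array([81. , 90.1]), 77.9) 675 0.04073891184380729
0.05 (array([462.2, 306. ]), array([50.4, 32.3]), 63.4) 13 0.05126969080755006
0.078 (array([465. , 306.2]), array([14.5, 43. ]), 77.6) 83 0.10071151410416901
plum (array([368.5, 197.5]), array([37. , 36.5]), 89.8) 0.049961921072060544
mand (array([427.5, 459.7]), array([60.5, 62.1]), 41.1) 0.06088158738519289
jar (array([675.1, 152.1]), array([58.3, 61. ]), 87.2) 0.08590346440308005
tea (array([550.9, 478.2]), array([88.4, 78.7]), 15.5) 0.053464345348813946
scene lid (array([576.9, -64. ]), array([381.5, 348. ]), 28.7) 0.09024623972481377
ring (array([ 822.5, -120.8]), array([ 5.5, 12.4]), 75.4) 0.08278747898287403 20
0.03 (array([485.4, 351.6]), array([194.3, 178.6]), 22.0) 881 0.04106910067964664
0.05 (array([516.6, 304.4]), array([152.3,  29.4]), 2.2) 73 0.06300413495390922
0.078 (array([460.5, 307.6]), array([16.9, 43.4]), 77.0) 190 0.09558334786876693
  return _methods._mean(a, axis=axis, dtype=dtype,
  ret = um.true_divide(
  ret = ret.dtype.type(ret / rcount)
```

Run:
```python
from h import *
r=np.radians
o=get_obs();print(np.round(o['tcp_rot'],2))
for f in(0,180):
    for (x,y,a,z) in((.465,.3062,-12.3,.09),(.465,.3062,-12.3,.25),(.531,-.082,-7,.16),(.531,-.082,-7,.25),(.531,-.082,-97,.16),(.531,-.082,-107,.16)):
        q=solve_ik([x,y,z],down(r(a+f)));print(f,a,z,None if q is None else np.round(q,2))
a=r(-7)
x=down(a)
for f in (0,180):
  if solve_ik([.531,-.082,.17],down(r(-7+f))) is None: continue
# look at lid from best flip: nearest joint6
q=[solve_ik([.531,-.082,.19],down(r(-7+f))) for f in(0,180)]
```

```text
[[-0.97  0.23 -0.  ]
 [ 0.23  0.97 -0.  ]
 [ 0.   -0.   -1.  ]]
0 -12.3 0.09 [ 0.44  0.38 -0.2   0.99  0.   -2.49]
0 -12.3 0.25 [ 0.44  0.31  0.14  1.4   0.   -2.49]
0 -7 0.16 [-0.3   0.3  -0.12  1.15  0.    2.96]
0 -7 0.25 [-0.3   0.28  0.09  1.38  0.    2.96]
0 -97 0.16 [-0.3   0.3  -0.12  1.15  0.   -1.75]
0 -107 0.16 [-0.3   0.3  -0.12  1.15  0.   -1.58]
180 -12.3 0.09 [ 0.44  0.38 -0.2   0.99  0.    0.65]
180 -12.3 0.25 [0.44 0.31 0.14 1.4  0.   0.65]
180 -7 0.16 [-0.3   0.3  -0.12  1.15  0.   -0.18]
180 -7 0.25 [-0.3   0.28  0.09  1.38  0.   -0.18]
180 -97 0.16 [-0.3   0.3  -0.12  1.15  0.    1.39]
180 -107 0.16 [-0.3   0.3  -0.12  1.15  0.    1.56]
```

Run:
```python
from h import *
r=np.radians
move_ptp([.531,-.082,.175],down(r(173)));pause(.2);p,d,P=wrist("lid1")
o=get_obs();print(o['clock'],o['ee_pos'],o['contact_force'])
z=P[...,2];hs=cv2.cvtColor(p,cv2.COLOR_RGB2HSV)
a=r(-7);E=np.array([[np.cos(a),np.sin(a)],[-np.sin(a),np.cos(a)]])
L=(P[...,:2]-[.531,-.082])@E.T
n=np.hypot(L[...,0],L[...,1])
g=(n<.06)&(hs[...,2]<70)
print('dark',g.sum(),np.median(z[g]))
rg=(n<.06)&(z>.094)&(z<.102);print('ring',rect(L[rg]),rg.sum(),np.median(z[rg]),np.median(z[(n>.05)&(n<.07)]))
h=(n<.03)&(z<.082)&(z>0);print('hole',rect(L[h]),h.sum(),np.median(z[h]))
```

```text
2.9083 [ 0.53107618 -0.08165701  0.17504835] [ 0.37420342  0.52027692 -0.6069876 ]
dark 38300 0.28271658224262297
ring (array([-2.4,  1.1]), array([66.9, 66.8]), 68.9) 1698 0.09714605548317973 0.2666968571647407
hole (array([10.4,  1.4]), array([14.4, 38.9]), 89.9) 418 0.008952162983648898
```

View pics/lid1.png

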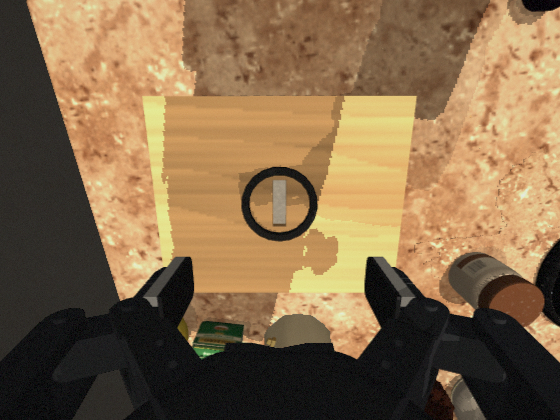

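The ring is centred at about (280,203). The slot shows grey inside it, columns 273–286 and rows 180–226, in line with the ring.

```bash
cat >> h.py <<'E'
def rayplane(f,uv,z):
    uv=np.asarray(uv,float);K=f['K'];D=np.c_[(uv[:,0]-K[0,2])/K[0,0],(uv[:,1]-K[1,2])/K[1,1],np.ones(len(uv))]@f['R'].T
    return f['t']+D*((z-f['t'][2])/D[:,2])[:,None]
E
python3 - <<'E'
from h import *
r=np.radians
f=np.load("lid1.npz");p=f['p'];g=cv2.cvtColor(p,cv2.COLOR_RGB2GRAY)
a=r(-7);E=np.array([[np.cos(a),np.sin(a)],[-np.sin(a),np.cos(a)]])
m=(g<60).astype(np.uint8);m[:150]=0;m[250:]=0;m[:,:225]=0;m[:,335:]=0
cs,h=cv2.findContours(m,cv2.RETR_CCOMP,cv2.CHAIN_APPROX_NONE)
for c in cs:
    if len(c)<80: continue
    Q=rayplane(f,c[:,0],.098)[:,:2];L=(Q-[.531,-.082])@E.T
    e,rad=cv2.minEnclosingCircle((L*1000).astype(np.float32));print('ring',np.round(e,2),round(rad,1),rect(L))
s=p.astype(int);sub=(s.max(2)-s.min(2)<25)&(g>90);sub[:170]=0;sub[236:]=0;sub[:,:260]=0;sub[:,300:]=0
c=np.argwhere(sub)[:,::-1];print('slot px',c.min(0),c.max(0),len(c))
L=(rayplane(f,c,.09)[:,:2]-[.531,-.082])@E.T;print('slot',rect(L),np.round(L.min(0)*1e3,1),np.round(L.max(0)*1e3,1))
P=f['P'];v,u=np.mgrid[:420,:560];m=(abs(P[...,2]-.09)<.004)&(v<290)&(v>90);L=(P[m][:,:2]-[.531,-.082])@E.T;print('lid',rect(L),np.median(P[m][:,2]))
move_ptp([.465,.3062,.19],down(r(167.7)));pause(.2);p,d,P=wrist("han1");o=get_obs();print(o['clock'],o['ee_pos'])
a=r(-12.3);E=np.array([[np.cos(a),np.sin(a)],[-np.sin(a),np.cos(a)]])
L=(P[...,:2]-[.465,.3062])@E.T;z=P[...,2]
k=(np.abs(L).max(-1)<.06)
for lo,hi in((.036,.043),(.043,.047),(.098,.115)):
    m=k&(z>lo)&(z<hi);print(lo,rect(L[m]),m.sum(),np.median(z[m]))
E
```

```text
ring [-3.1   1.23] 33.5 (array([-3.1,  1.2]), array([66., 65.]), 0.0)
ring [-3.47  1.28] 27.2 (array([-3.9,  1.4]), array([53.2, 52.8]), 42.9)Traceback (most recent call last):
  File "<stdin>", line 12, in <module>
    return umr_minimum(a, axis, None, out, keepdims, initial, where)
ValueError: zero-size array to reduction operation minimum which has no identity
```

Run:
```python
from h import *
r=np.radians
f=np.load("lid1.npz");p=f['p'];hs=cv2.cvtColor(p,cv2.COLOR_RGB2HSV)
a=r(-7);E=np.array([[np.cos(a),np.sin(a)],[-np.sin(a),np.cos(a)]])
print(p[203,264:296].tolist())
sub=(hs[...,1]<75)&(hs[...,2]>70);sub[:170]=0;sub[236:]=0;sub[:,:260]=0;sub[:,300:]=0
c=np.argwhere(sub)[:,::-1];print('slot px',len(c))
if len(c):
    L=(rayplane(f,c,.09)[:,:2]-[.531,-.082])@E.T;print('slot',rect(L),np.round(L.min(0)*1e3,1),np.round(L.max(0)*1e3,1))
P=f['P'];v,u=np.mgrid[:420,:560];m=(abs(P[...,2]-.09)<.004)&(v<290)&(v>90);L=(P[m][:,:2]-[.531,-.082])@E.T;print('lid',rect(L),np.median(P[m][:,2]))
move_ptp([.465,.3062,.19],down(r(167.7)));pause(.2);p,d,P=wrist("han1");o=get_obs();print(o['clock'],o['ee_pos'])
a=r(-12.3);E=np.array([[np.cos(a),np.sin(a)],[-np.sin(a),np.cos(a)]])
L=(P[...,:2]-[.465,.3062])@E.T;z=P[...,2]
k=(np.abs(L).max(-1)<.06)
for lo,hi in((.036,.043),(.043,.047),(.098,.115)):
    m=k&(z>lo)&(z<hi);
    if m.sum()>3:print(lo,rect(L[m]),m.sum(),np.median(z[m]))
```

```text
[[160, 122, 75], [159, 120, 76], [159, 117, 73], [161, 119, 74], [189, 144, 90], [196, 149, 91], [195, 147, 89], [195, 145, 88], [161, 125, 83], [156, 141, 118], [164, 152, 130], [164, 151, 130], [163, 150, 130], [161, 148, 128], [158, 145, 126], [154, 141, 123], [153, 142, 122], [156, 142, 124], [161, 146, 128], [160, 146, 126], [161, 150, 132], [146, 133, 112], [145, 113, 80], [152, 114, 70], [156, 115, 70], [157, 117, 74], [157, 119, 74], [160, 119, 76], [157, 118, 73], [158, 119, 75], [161, 119, 76], [157, 118, 74]]
slot px 559
slot (array([-3.6,  1.3]), array([10.9, 40. ]), 89.7) [-23.6  -4.3] [16.4  6.7]
lid (array([ -3.2, -67.9]), array([179.5, 363. ]), 0.2) 0.08938943462858118
4.625 [0.46536981 0.30561416 0.18998834]
0.036 (array([-2. ,  0.6]), array([90.4, 80.2]), 0.3) 2952 0.03938061169034107
0.043 (array([-3.5,  0.3]), array([62.8, 64.2]), 0.8) 1952 0.04437893237721116
0.098 (array([-2.7,  0.7]), array([42.9, 14. ]), 0.2) 730 0.10299106227035565
```

View pics/han1.png

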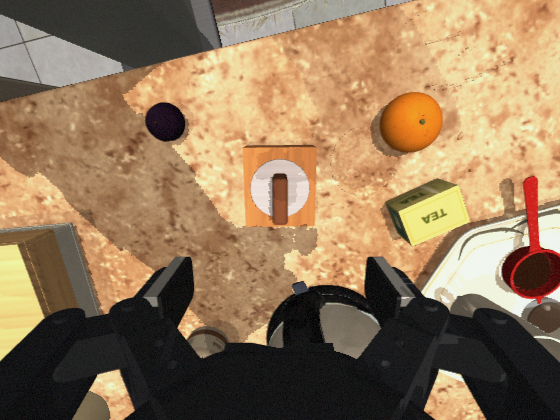

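The handle is upright in its block at about (280,190). The wing's long side runs up and down in the picture, in line with the tool x axis, and nothing stands near the fingers.

```bash
cat >> h.py <<'E'
def rot(a):return np.array([[np.cos(a),-np.sin(a)],[np.sin(a),np.cos(a)]])
AH,AS=np.radians(-12.1),np.radians(-6.9)
H=np.array([.465,.3062])+rot(np.radians(-12.3))@[-.0026,.0006]
S=np.array([.531,-.082])+rot(np.radians(-7))@[-.0034,.00125]
PI=np.pi
def st(t=''):
    o=get_obs();print(t,round(o['clock'],2),np.round(o['ee_pos']*1e3,1),np.round(o['contact_force'],2),np.round(o['moment'],2),round(o['width']*1e3,1),round(o['grip_force'],1));return o
E
python3 - <<'E'
from h import *
print(H,S)
move_gripper(.05,24)
move_straight([*H,.10],.2,down(AH+PI))
print(move_straight([*H,.068],.06,force_limit=5))
st('pre');move_gripper(0.0,24);pause(.2);st('grip')
move_straight([*H,.09],.05,force_limit=8);st('up')
move_straight([*H,.215],.2);st()
move_ptp([*S,.2125],down(AS+PI));pause(.3);st('over')
p,d,P=wrist("held")
E
```

```text
[0.4625875  0.30734011] [ 0.52777768 -0.08034496]
False
pre 6.35 [462.6 307.4  68.1] [ 0.4  -0.01 -0.  ] [-0.03 -0.01  0.01] 50.4 0.0
grip 6.96 [462.7 307.3  68.2] [-0.6  -2.95  4.54] [-0.49  0.18  0.02] 13.1 27.7
up 7.17 [462.2 307.2  69.6] [ 0.06  0.27 -2.01] [-0.02  0.02  0.03] 13.1 26.8
 8.05 [462.1 307.2 213.8] [ 0.69 -0.16 -2.57] [ 0.02 -0.02 -0.02] 13.4 26.8
over 9.81 [527.9 -79.8 212.5] [-0.01 -0.33 -1.08] [ 0.03  0.03 -0.  ] 13.0 26.8
```

View pics/held.png

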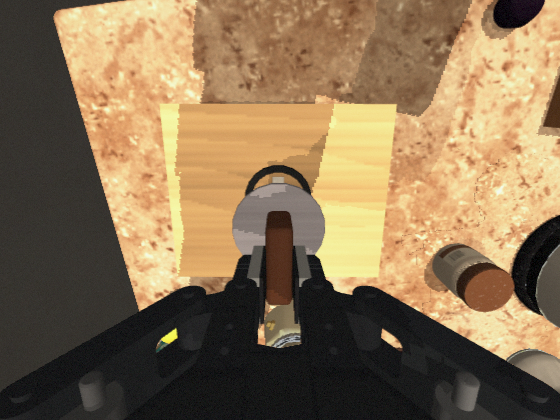

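The handle hangs straight in the fingers, with the wing at column 280 and the flange centred at (279,225). The gasket ring is just beyond it at column 278.

Run:
```python
from h import *
move_gripper(0.0,22)
O=.0527
move_straight([*S,.098+O],.15);pause(.2);st('hover')
print(move_straight([*S,.076+O],.02,force_limit=2.5));o=st('down');print('origin z',o['ee_pos'][2]-O)
```

```text
hover 10.83 [528.3 -80.5 151.6] [ 0.04  0.08 -2.02] [-0.01  0.   -0.02] 13.0 26.8
False
down 12.08 [527.9 -80.4 128.8] [-0.9  -1.3  -2.08] [ 0.02 -0.05  0.04] 12.9 26.8
origin z 0.07611544317461405
```

Run:
```python
from h import *
O=.0527
f0=get_obs()['contact_force'][2]
z=.074+O
while z>.0645+O:
    move_straight([*S,z],.02,force_limit=14);o=get_obs();f=o['contact_force'][2]-f0
    print(round((o['ee_pos'][2]-O)*1e3,2),round(f,2),end=' | ')
    if f>9.8: break
    z-=.0005
o=st('pressed')
```

```text
73.88 0.7 | 73.56 1.53 | 73.11 3.41 | 72.53 3.64 | 72.03 4.67 | 71.52 4.48 | 71.05 6.16 | 70.54 6.61 | 70.05 6.34 | 69.53 7.74 | 69.06 8.09 | 68.6 8.35 | 68.15 8.26 | 67.67 8.46 | 67.21 9.11 | 66.7 9.64 | 66.29 10.62 | pressed 16.33 [528.  -80.4 119. ] [-0.98 -0.15  8.55] [-0.01  0.21  0.01] 13.3 28.0
```

Run:
```python
from h import *
O=.0527;z=get_obs()['ee_pos'][2]
for d in range(15,91,15):
    s=move_straight([*S,z],.02,down(AS+PI-np.radians(d)),force_limit=9)
    o=st(d)
    if s: print('stopped');break
```

```text
15 16.74 [528.1 -80.3 119.3] [ 0.63 -0.48  8.28] [ 0.07 -0.01 -0.1 ] 13.2 27.9
30 17.15 [528.1 -80.3 119.3] [-0.24  0.68  7.8 ] [ 0.    0.03 -0.15] 13.0 27.9
45 17.56 [528.1 -80.3 119.3] [-0.25 -0.43  8.44] [ 0.01  0.02 -0.16] 12.9 27.9
60 17.97 [528.1 -80.3 119.3] [-0.08  0.22  8.36] [ 0.02 -0.05 -0.09] 13.3 27.9
75 18.38 [528.1 -80.4 119.3] [ 0.07 -0.63  7.91] [ 0.   -0.04 -0.13] 13.1 27.9
90 18.78 [528.1 -80.4 119.3] [-0.12  0.59  7.16] [-0.02 -0.06 -0.06] 13.0 27.9
```

Run:
```python
from h import *
z=get_obs()['ee_pos'][2]
for i in range(1,9):
    move_straight([*S,z+i*.001],.02,force_limit=12);o=st(i)
    if o['contact_force'][2]<-6: break
```

```text
1 19.03 [528.  -80.4 120.5] [ 0.44 -0.59  6.44] [ 0.   -0.07 -0.11] 13.2 27.8
2 19.28 [528.  -80.3 121.5] [0.27 0.46 5.94] [-0.03 -0.1  -0.14] 13.2 27.7
3 19.53 [527.9 -80.3 122.4] [-0.07 -0.5   3.9 ] [ 0.04 -0.19 -0.13] 13.1 27.6
4 19.78 [527.9 -80.3 123.3] [ 0.75 -0.01  4.56] [-0.03 -0.31 -0.08] 12.9 27.5
5 20.03 [527.8 -80.3 124.3] [0.98 1.36 2.71] [-0.08 -0.33 -0.06] 12.9 27.3
6 20.28 [527.6 -80.3 125. ] [ 1.83  0.86 -3.52] [-0.03 -0.54 -0.03] 12.9 26.6
7 20.53 [527.6 -80.3 126. ] [ 1.68 -1.01 -7.33] [-0.16 -0.48  0.03] 13.4 26.1
```

Run:
```python
from h import *
print(move_straight([*S,.156],.03,force_limit=14));pause(.3);st('lifted')
p,d,P=wrist("lift");z=P[...,2];v,u=np.mgrid[:420,:560];m=(z>.08)&(z<.135)&(v<230)&(abs(u-280)>60)
print('lid top z',np.histogram(z[m],bins=np.arange(.08,.136,.005)))
```

```text
False
lifted 21.98 [527.8 -80.4 156. ] [ 1.71  0.3  -3.3 ] [-0.01 -0.25  0.01] 13.3 26.6
lid top z (array([  524,   345,   365,   314,   322,   322,   303,  4119, 21287,
         297,   304]), array([0.08 , 0.085, 0.09 , 0.095, 0.1  , 0.105, 0.11 , 0.115, 0.12 ,
       0.125, 0.13 , 0.135]))
```

View pics/lift.png

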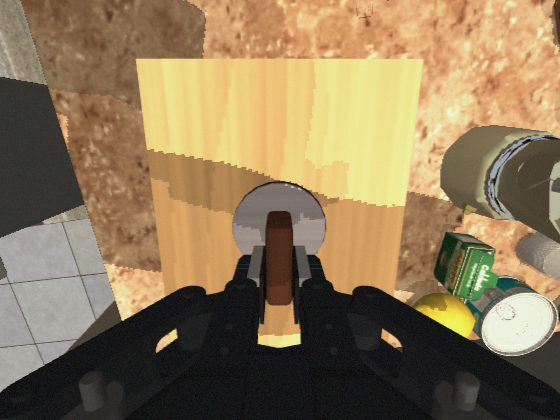

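The lid hangs level on the handle. Its top is at z of about 0.121, so it is raised about 31 mm.

Run:
```python
from h import *
move_straight([*S,.128],.04,force_limit=12);st('low')
for z in (.127,.126,.125,.1242,.1235):
    move_straight([*S,z],.02,force_limit=8);o=st()
    if o['contact_force'][2]>4: break
pause(.2);move_straight([*S,.1248],.02,force_limit=8);pause(.2);st('rel')
```

```text
low 22.88 [527.7 -80.3 127.9] [ 1.59 -0.7  -7.42] [-0.11 -0.45 -0.02] 12.9 26.1
 23.12 [527.8 -80.4 127.1] [ 0.51  0.4  -4.49] [-0.02 -0.36 -0.05] 13.1 26.3
 23.38 [527.8 -80.4 126. ] [ 1.29 -0.21 -4.14] [ 0.02 -0.33 -0.08] 12.7 26.4
 23.62 [527.8 -80.3 124.9] [ 1.36 -0.86 -4.79] [-0.01 -0.41  0.01] 13.3 26.4
 23.88 [528.  -80.4 124.6] [-0.05  0.61  3.49] [ 0.08 -0.06 -0.05] 13.1 27.3
 24.12 [527.9 -80.4 123.7] [ 0.53 -0.25  2.96] [ 0.09 -0.14 -0.12] 13.1 27.4
rel 24.77 [527.7 -80.3 124.7] [ 2.01  0.61 -1.46] [-0.01 -0.4  -0.09] 13.3 26.7
```

Run:
```python
from h import *
move_gripper(.045);st('open')
move_straight([*S,.205],.12);pause(.3);st('away')
p,d,P=wrist("end");z=P[...,2];L=(P[...,:2]-S)@rot(AS)
k=np.abs(L).max(-1)<.05
for lo,hi in((.098,.104),(.148,.17)):
    m=k&(z>lo)&(z<hi);print(lo,rect(L[m]),m.sum(),np.median(z[m]))
k=(np.abs(L).max(-1)<.07)&(np.abs(L).min(-1)>.04)&(z<.11);print('lid',np.median(z[k]))
```

```text
open 25.18 [527.7 -80.3 124.8] [-0.95  0.81  0.28] [ 0.02 -0.05 -0.05] 45.0 0.0
away 26.3 [527.6 -80.3 204.6] [ 0.16  0.01 -0.16] [-0.01 -0.05 -0.  ] 45.1 0.0
0.098 (array([0.5, 2.1]), array([63.9, 65.2]), 89.8) 2633 0.10072435598594937
0.148 (array([0.8, 1.8]), array([43.5, 13.9]), 89.8) 993 0.15946319670498166
lid 0.0893175297956098
```

View pics/end.png

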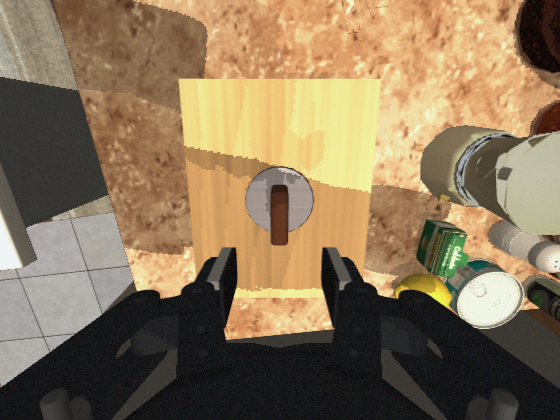

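The wing at (280,215) is upright and crosswise to the slot. The lid top is at z = 0.089, so it is closed, and nothing is touched.

```bash
python3 -c "
from cell import *
print(close_job())"
```

```text
the job is handed in; nothing more can be done
None
```

The job is handed in: the handle is caught under the lid, held when I lifted the lid about 31 mm, and now stands upright and crosswise on the closed lid. It took about 26 s; the press on the gasket peaked near 11 N, but the finger-pad grip on the handle, set to 22–24 N, read 26–28 N, which is over 25 N if the grip counts.

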